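# Screw the wide canister's lid down snug

## Robot

A 6-joint arm with a two-finger parallel gripper is mounted at the origin on the work surface. World frame = base frame: x ahead of the robot, y to its left, z up, the work surface at z = 0. Lengths are in m, angles in rad, forces in N, time in s.
With the tool pointing down it reaches from about 0.4 to 0.825 m from the base axis. Payload 7 kg.
Tool frame: the origin (TCP) lies on the centre line of the jaws, within the pads' length; the fingertips stand 22 mm ahead of it and the grasp point (between the pads) lies 3 mm ahead of it; z points along the fingers, y is the line along which they close (so a half turn about z gives the same grasp; the last joint's range is limited). The gripper opens to 85 mm and grips with 20 to 120 N. Pads are 22 mm wide; open, the fingers measure 114 mm over their backs; the gripper's body (76 mm by 85 mm) begins 54 mm behind the grasp point. The pads swing forward as they close: fully open they stand 13 mm farther back than shut.
Start: joints at [0.288, 0.359, 0.012, 0, -1.224, -0.288], TCP at [0.675, -0, 0.253] pointing down, gripper open.
Joint ranges: [-3.07, 3.07], [-1.43, 2.12], [-1.02, 1.25], [-3.03, 1.67], [-3.05, -0], [-3.03, 3.03]. Speed limits (rad/s): [2.39, 2.39, 3.01, 3.14, 3.14, 3.14].

## Interface

Orientations are given as a unit quaternion [w, x, y, z].
In Python, from workcell import robot gives the robot as it stands.
- The arm moves only by the tool move_arm, never from a script. Its arguments are lists of equal length, an entry for each row: "xyz": the shift along the tool's x, y, z as a fraction of full scale, a list of three; "roll": the turn about the tool's z as a fraction of full scale; "hand": the closure, from 0 (fully open) to 1 (shut). In form: {"xyz": [[x, y, z], ...], "roll": [roll, ...], "hand": [hand, ...]}. A call has 1 to 5 rows; each row shifts and turns the commanded pose from where the row before left it, along the tool's axes as they then stand; what a row does not reach is not made up. Full scale, the value 1, is 40 cm for a shift and 180 degrees for a turn. A row lasts 1/8 s, in which the tool goes at most 62.5 mm and 10.7 degrees, less where a joint would pass 70% of its speed; a pose out of reach is approached as far as the arm can. A call with a number of a shift or a turn outside -1 to 1 is refused whole. A call with a gripper value outside its range is refused whole. The fingers move at their own pace and stop on an object; "newtons" is the grip in N (left out, the last holds). Time passes only in rows, so rows that do not move let the fingers close. It gives the time, the measured TCP pose, the force, the opening and the grip force at its end, in the units of the state.
- robot.get_obs(): the state, without advancing time (a new reading comes with each control period).
- robot.get_image(name): name is "scene" or "side" or "wrist"; returns the picture (384x512x3 uint8, red, green, blue); there is no depth.
- robot.camera_params(name): a dict with "fx", "fy", "cx", "cy" (pixels), "D" ([k1, k2, p1, p2, k3] as OpenCV has them; the pictures are not rectified), "R" (3x3) and "t" (3): a world point X has camera coordinates R X + t; the wrist camera has in their place "hand_eye" (4x4, takes a point from camera to tool coordinates, whose origin is the TCP and whose axes are the flange's). Camera axes: x right, y down, z forward; pixel columns grow to the right and rows downward; lengths in m; the calibration is good to about 2 mm. A picture is of the moment at which its call begins: read the wrist's pose just before it. camera_params takes no time and is no camera call.
- robot.sign_off(): hands the job in; it is judged then, once.
The state is a dict: "clock": time; "qpos": joint angles; "dq": joint speeds; "joint_efforts": joint torques, N m; "tcp_pos": TCP position; "ee_rot": TCP orientation; "ft_force": force on the tool from outside, world axes, zero at the start; "moment": the same for the moment, N m; "gripper_width": finger opening in m; "grasp_force": force on a finger pad.
Only numpy, scipy, OpenCV 4.12 (cv2) and the standard library are available. Lean on these libraries where they do the work, as an engineer would, in place of code of your own. Each camera call takes 0.05 s, during which the arm holds its last target. There are 200 camera calls.

## Task

The lid of the short, wide canister on the microwave cart is only loosely on. Take it by its grip bar and screw it down clockwise until it is snug on its gasket, with the bar about in line with the two ribs on the canister's sides, then let go. Do not overtighten it, and leave the tall canister's lid as it is.

Things in the scene. Friction and masses are not known exactly. Their poses are not given: they have to be found in the camera images.
- wide_run (a joint): How far the wide canister's lid has been run down its thread, rad; grows clockwise seen from above (tightening). Starts loose at 0.1 to 0.7 and stops at 1.20, where the lid meets its gasket. Light drag of 0.08 N m; the lid's height does not change.
- wide_squeeze (a joint): How far the lid has been turned on, same direction, after meeting the gasket, rad: 0 until wide_run is 1.20. Torque then jumps to 0.24 N m and rises 1.0 N m per rad. Snug: 0.05 to 0.40, best 0.22, where the bar points at the ribs; past 0.45 it is overtightened and spoilt. Let go beyond 0.24, it eases back to 0.24 and stays; below that it stays put.
- wide_grip (a point): Grip point on the lid axis of the white canister 104 mm wide, 80 mm high, stuck fast to the cart, with an upright rib on two opposite sides. Its wooden lid, 90 mm wide, 12 mm thick, carries an upright straight grip bar 54 mm long, 16 mm thick, 32 mm high (top 124 mm above the cart). Point 22 mm above the lid's flat top, 10 mm below the bar's top. Turns with the lid: x along the bar, z up.
- tall_bar_end (a point): The other canister, to be left alone: white too, 80 mm wide, 115 mm high, no ribs, stuck to the cart, with the same kind of wooden lid (66 mm wide) and grip bar, top 159 mm above the cart. The point lies in one end of its bar, 25 mm from the lid's axis along the point's x axis, 10 mm below the bar's top.

How it is judged:
By the outcome, as a careful person would: the job done as asked, in the order asked, and still so for the second after the job is handed in, with the robot touching nothing.
It also fails if it takes over 40 s, if anything falls off the work surface, if the arm or the gripper's body presses on something with over 40 N, if the wrist force passes 120 N, or if a joint passes its speed limit or range.

## Working session

There is one attempt and no reset: what is moved stays moved. The work goes in short steps, Python scripts to look and compute and a tool call to move; the robot and the scene stay as the last step left them, time stands still between calls to the robot, and variables do not carry over. Pictures are saved under pics/ and viewed, at most 10 in all, crops included, and the job is handed in when it is done.

Besides the shell and the picture viewer there is one more tool, called after "Emit:" by a JSON object that holds its "method" and its "body". move_arm: Moves the arm, as the interface text tells. Shift numbers are shares of 40 cm and turn numbers shares of 180 degrees, none past 1 either way. Its arguments: {"type":"object","properties":{"xyz":{"type":"array"},"roll":{"type":"array"},"hand":{"type":"array"},"newtons":{"type":"number"}},"required":["xyz","roll","hand"]}

```bash
mkdir -p pics
python3 - <<'E'
from workcell import robot
import cv2,numpy as np
o=robot.get_obs();print(o)
ims={n:robot.get_image(n) for n in("scene","wrist","side")}
for n in ims: 
    cv2.imwrite(f"pics/{n}0.png",ims[n][:,:,::-1]); print(n,robot.camera_params(n))
cv2.imwrite("pics/sw.png",np.hstack([cv2.resize(ims[n],(400,300)) for n in("scene","wrist")])[:,:,::-1])
E
```

```text
{'clock': 0.0, 'qpos': array([ 2.88085346e-01,  3.59373655e-01,  1.10518829e-02, -3.36774277e-04,
       -1.22414595e+00, -2.88132377e-01]), 'dq': array([ 0.00075069,  0.00071557,  0.00100155, -0.00066648, -0.00055816,
        0.00097751]), 'joint_efforts': array([ 2.55543900e-04, -5.83324420e+01,  2.93422562e+01,  6.93659976e+00,
       -6.00149287e-03, -1.14765509e-06]), 'tcp_pos': array([ 6.74535855e-01, -4.34051632e-05,  2.52371610e-01]), 'ee_rot': array([-6.58947767e-04, -7.07049349e-01,  7.07163698e-01,  5.37810854e-04]), 'ft_force': array([-1.01000899, -0.31515829, -0.31346438]), 'moment': array([0.02848213, 0.04560285, 0.00676855]), 'grasp_force': 0.0, 'gripper_width': 0.08573089521136226}
scene {'fx': 381.6659846321206, 'fy': 381.6659846321206, 'cx': 258.6925495315559, 'cy': 191.4671919144702, 'D': array([-0.01556158,  0.        ,  0.        ,  0.        ,  0.        ]), 'R': array([[ 0.72642535,  0.6869431 , -0.02038118],
       [ 0.41119486, -0.45820824, -0.78801269],
       [-0.5506587 ,  0.56405176, -0.61532155]]), 't': array([-0.41546807, -0.07621656,  1.0604903 ])}
wri
[... 229 characters left out ...]
502095e-01, -2.78272750e-01,
         7.10449644e-02],
       [ 9.99999909e-01, -1.65692272e-04,  3.93387207e-04,
        -1.26019008e-04],
       [-4.23956881e-04, -2.78272705e-01,  9.60502016e-01,
        -1.21308937e-01],
       [ 0.00000000e+00,  0.00000000e+00,  0.00000000e+00,
         1.00000000e+00]])}
side {'fx': 348.21122929343085, 'fy': 348.21122929343085, 'cx': 260.5782787736882, 'cy': 201.03606106583354, 'D': array([-0.08191615,  0.        ,  0.        ,  0.        ,  0.        ]), 'R': array([[-0.98130849, -0.19159239, -0.01805572],
       [-0.13164663,  0.73677498, -0.66319816],
       [ 0.14036673, -0.64842501, -0.74822603]]), 't': array([0.56024741, 0.13864619, 0.70308917])}
```

View pics/sw.png

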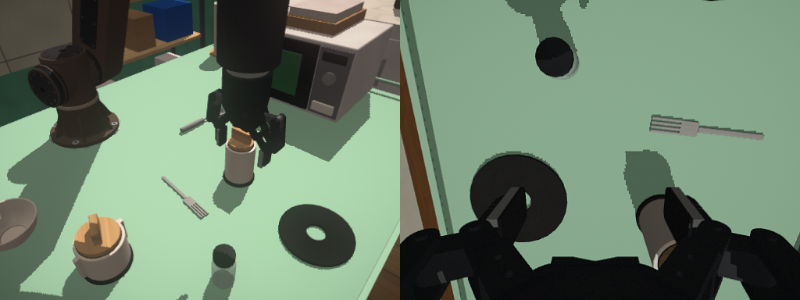

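The scene view shows the wide canister at about (131,310) in full-size pixels, and the tall one under the gripper at about (307,190). I'll enlarge the wide canister in the scene and side views.

Run:
```python
import cv2,numpy as np
a=cv2.imread("pics/scene0.png")[250:380,70:200];b=cv2.imread("pics/side0.png")
cv2.imwrite("pics/c.png",np.hstack([cv2.resize(a,(390,390),interpolation=cv2.INTER_CUBIC),cv2.resize(b,(410,390))]))
```

```text
(no output)
```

View pics/c.png

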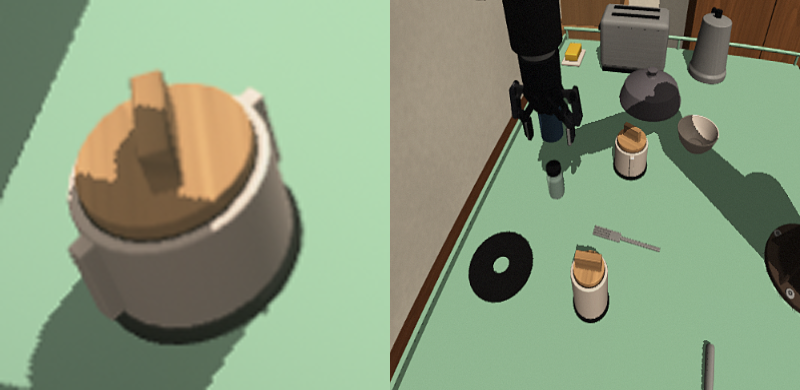

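The crop shows the wide lid ellipse centre at scene pixel ~(124,303), rib tops at ~(156,282) and ~(97,332), and the bar running from ~(119,275) to ~(123,301).

```bash
cat > h.py <<'E'
import cv2,numpy as np
from scipy.spatial.transform import Rotation as Ro
from workcell import robot
def pose(o):
    q=o['ee_rot'];return Ro.from_quat([q[1],q[2],q[3],q[0]]).as_matrix(),o['tcp_pos']
def ray(cam,uv,z,P=None):
    c=robot.camera_params(cam);K=np.array([[c['fx'],0,c['cx']],[0,c['fy'],c['cy']],[0,0,1]])
    n=np.append(cv2.undistortPoints(np.array([[uv]],float),K,c['D'])[0,0],1)
    if cam=='wrist':
        H=c['hand_eye'];R,t=P;d=R@H[:3,:3]@n;p=R@H[:3,3]+t
    else: d=c['R'].T@n;p=-c['R'].T@c['t']
    return p+d*(z-p[2])/d[2]
E
python3 - <<'E'
from h import *
f=lambda x,y:(70+(x+.5)/3-.5,250+(y+.5)/3-.5)
for n,p,z in [("lid",(163,158),.092),("ribA",(257,97),.08),("ribB",(82,245),.08),("b1",(132,79),.124),("b2",(163,72),.124),("b3",(139,152),.124),("b4",(177,146),.124)]:
    print(n,ray("scene",f(*p),z).round(4))
g=lambda x,y:((x-390)*512/410,y*384/390)
print("side lid",ray("side",g(632,141),.092), "tall lid", ray("side",g(589,271),.127))
E
```

```text
lid [ 0.513  -0.2377  0.092 ]
ribA [ 0.5061 -0.1778  0.08  ]
ribB [ 0.519  -0.2899  0.08  ]
b1 [ 0.4844 -0.2299  0.124 ]
b2 [ 0.4922 -0.2165  0.124 ]
b3 [ 0.5276 -0.251   0.124 ]
b4 [ 0.5382 -0.2365  0.124 ]
side lid [ 0.50857626 -0.22114489  0.092     ] tall lid [0.55514906 0.17294669 0.127     ]
```

Emit:
{"method": "move_arm", "body": {"xyz": [[0.117,0.082,0],[0.117,0.082,0],[0.117,0.082,0],[0.117,0.082,0],[0.115,0.082,0]], "roll": [0,0,0,0,0], "hand": [0,0,0,0,0]}}

```text
clock: 0.78
tcp_pos: [0.5096, -0.2345, 0.2532]
ee_rot: [0.0, 0.707, -0.707, -0.0]
ft_force: [0.0, -0.2, 0.2]
gripper_width: 0.0853
grasp_force: 0.0
```

Emit:
{"method": "move_arm", "body": {"xyz": [[0,0,0],[0,0,0],[0,0,0],[0,0,0],[0,0,0]], "roll": [-0.05,-0.055,-0.055,-0.055,-0.055], "hand": [0,0,0,0,0]}}

```text
clock: 1.4
tcp_pos: [0.5108, -0.2332, 0.253]
ee_rot: [-0.0, 0.936, -0.351, -0.0]
ft_force: [0.7, 0.4, -1.0]
gripper_width: 0.0853
grasp_force: 0.0
```

Emit:
{"method": "move_arm", "body": {"xyz": [[0,0,0],[0,0,0],[0,0,0],[0,0,0]], "roll": [-0.05,-0.041,0,0], "hand": [0,0,0,0]}}

```text
clock: 1.9
tcp_pos: [0.5109, -0.2332, 0.2532]
ee_rot: [-0.0, 0.976, -0.218, -0.0]
ft_force: [-0.8, 0.8, -0.5]
gripper_width: 0.0852
grasp_force: 0.0
```

Run:
```python
from h import *
o=robot.get_obs();im=robot.get_image("wrist");R,t=pose(o)
np.savez("w1",R=R,t=t);print(t,R.round(3),o['clock'],o['qpos'])
cv2.imwrite("pics/w1.png",im[:,:,::-1]);cv2.imwrite("pics/w1b.png",cv2.resize(im,(768,576),interpolation=cv2.INTER_CUBIC)[:,:,::-1])
```

```text
[ 0.51089267 -0.23320342  0.25318671] [[ 0.905 -0.426 -0.   ]
 [-0.426 -0.905  0.   ]
 [-0.     0.    -1.   ]] 1.9 [-7.97055385e-02  1.73195581e-01 -2.41771136e-01 -4.61208059e-05
 -1.15607525e+00  1.21097242e+00]
```

View pics/w1b.png

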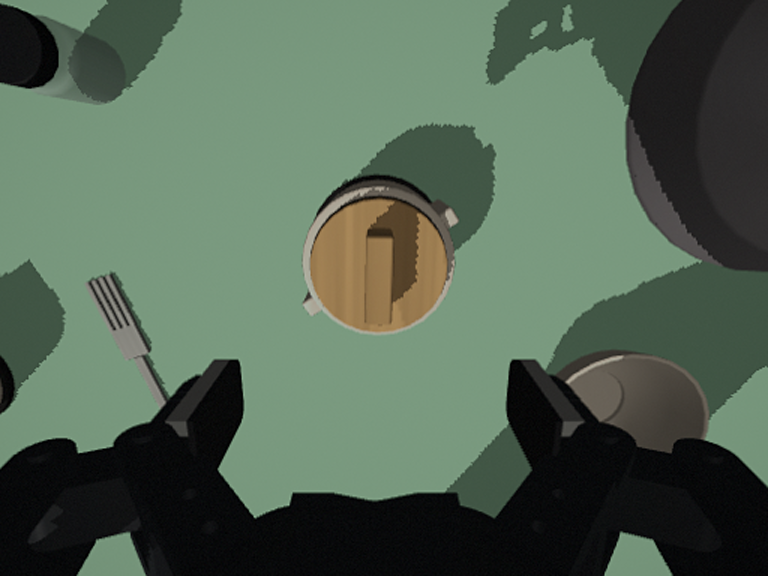

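The bar looks upright in the image: top face corners ~(366,236), (392,236), (391,325), (365,323) in the 1.5x picture. The lid spans x 309–448 and y 197–333, and the ribs are at (311,305) and (450,216).

Run:
```python
from h import *
w=np.load("w1.npz");P=(w['R'],w['t'])
f=lambda x,y:((x+.5)/1.5-.5,(y+.5)/1.5-.5)
loc=lambda u,z:(P[0].T@(ray("wrist",f(*u),z,P)-P[1]))[:2]*1000
for n,u,z in [("b1",(366,237),.124),("b2",(392,237),.124),("b3",(391,325),.124),("b4",(365,323),.124),("bc",(378.5,280.5),.124),("lidL",(309,262),.092),("lidR",(448,262),.092),("top",(378,197),.092),("bot",(378,332),.092),("ribL",(311,305),.078),("ribR",(450,216),.078)]: print(n,loc(u,z).round(1))
c=cv2.imread("pics/w1.png")[110:235,185:320];cv2.imwrite("pics/w1c.png",cv2.resize(c,None,fx=4.4,fy=4.4,interpolation=cv2.INTER_CUBIC))
```

```text
b1 [26.6 -4.4]
b2 [26.6 10.3]
b3 [-26.5  10.3]
b4 [-25.2  -5.3]
bc [1.1 2.7]
lidL [  4.6 -41.9]
lidR [ 4.5 48. ]
top [46.   2.6]
bot [-44.1   2.8]
ribL [-29.5 -43.8]
ribR [32.4 50.3]
```

View pics/w1c.png

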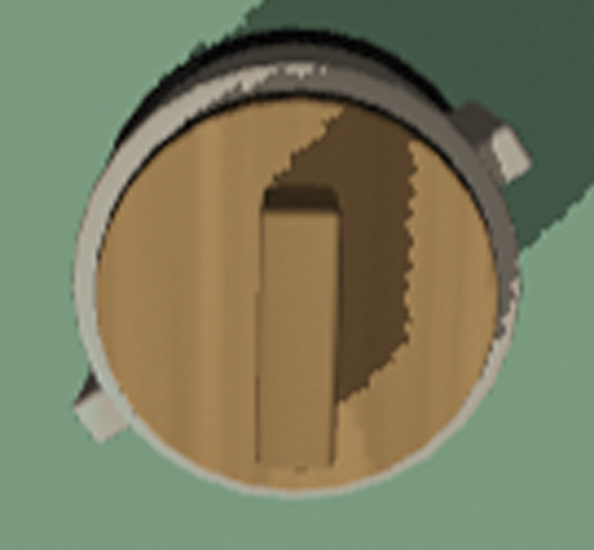

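Emit:
{"method": "move_arm", "body": {"xyz": [[0.0025,0.007,0.05],[0,0,0.1],[0,0,0.1],[0,0,0.083],[0,0,0]], "roll": [0.0067,0,0,0,0], "hand": [0.3,0.5,0.5,0.5,0.5], "newtons": 100}}

```text
clock: 2.58
tcp_pos: [0.509, -0.2359, 0.1179]
ee_rot: [0.0, 0.974, -0.228, -0.003]
ft_force: [0.7, 0.5, -0.2]
gripper_width: 0.0423
grasp_force: 0.0
```

Run:
```python
from h import *
o=robot.get_obs();im=robot.get_image("wrist");print(o['tcp_pos'],o['ft_force'],o['moment'],o['gripper_width'])
cv2.imwrite("pics/w2.png",im[:,:,::-1])
```

```text
[ 0.50899891 -0.23593745  0.11785204] [ 0.67490979  0.51388573 -0.2148954 ] [-0.06525124  0.00709545  0.02345892] 0.04232075637025094
```

View pics/w2.png

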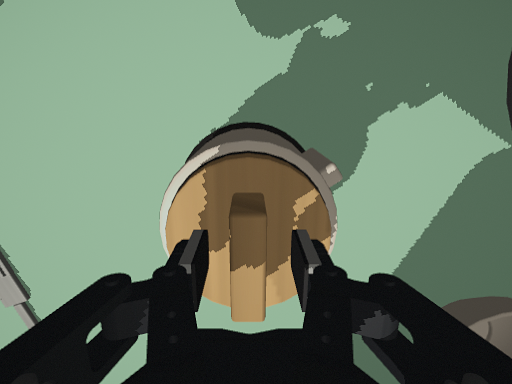

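The bar (x ≈ 229–268) sits centred between the pads (≈190–310) and parallel to them, so I'm closing the fingers.

Emit:
{"method": "move_arm", "body": {"xyz": [[0,0,0],[0,0,0],[0,0,0],[0,0,0],[0,0,0]], "roll": [0,0,0,0,0], "hand": [1,1,1,1,1], "newtons": 100}}

```text
clock: 3.25
tcp_pos: [0.5118, -0.2364, 0.1221]
ee_rot: [0.0, 0.974, -0.227, 0.002]
ft_force: [-1.6, 0.6, 6.4]
gripper_width: 0.0142
grasp_force: 97.7
```

Run:
```python
from h import *
o=robot.get_obs();R,t=pose(o);print(t,np.degrees(np.arctan2(R[1,0],R[0,0])),o['ft_force'],o['moment'],o['gripper_width'],o['grasp_force'])
```

```text
[ 0.51177    -0.23643337  0.12207278] -26.21249556120181 [-1.63137301  0.6047392   6.36835875] [ 0.22797349  0.46174578 -0.0124445 ] 0.014198243639566205 97.66380071640015
```

Emit:
{"method": "move_arm", "body": {"xyz": [[0,0,0],[0,0,0],[0,0,0],[0,0,0],[0,0,0]], "roll": [0.04,0.045,0.045,0.045,0.025], "hand": [1,1,1,1,1]}}

```text
clock: 3.88
tcp_pos: [0.511, -0.2372, 0.1221]
ee_rot: [0.0, 0.855, -0.518, 0.001]
ft_force: [-3.4, -3.3, 6.9]
gripper_width: 0.0138
grasp_force: 97.9
```

Emit:
{"method": "move_arm", "body": {"xyz": [[0,0,0],[0,0,0]], "roll": [0,0], "hand": [1,1]}}

```text
clock: 4.12
tcp_pos: [0.511, -0.2371, 0.122]
ee_rot: [0.0, 0.856, -0.517, 0.001]
ft_force: [-3.1, -3.6, 7.2]
gripper_width: 0.0144
grasp_force: 97.9
```

Run:
```python
from h import *
o=robot.get_obs();R,t=pose(o);print(t,np.degrees(np.arctan2(R[1,0],R[0,0])),o['ft_force'],o['moment'],o['gripper_width'],o['grasp_force'])
```

```text
[ 0.51100616 -0.23714711  0.12204588] -62.219452965216995 [-3.08462251 -3.61519251  7.2029168 ] [-1.40415109  1.22169684 -0.05629115] 0.01442269409511504 97.91121125221252
```

Emit:
{"method": "move_arm", "body": {"xyz": [[0,0,0],[0,0,0]], "roll": [0.03,0.03], "hand": [1,1]}}

```text
clock: 4.38
tcp_pos: [0.5107, -0.2373, 0.1221]
ee_rot: [0.0, 0.803, -0.596, 0.001]
ft_force: [-3.8, -5.1, 7.0]
gripper_width: 0.0145
grasp_force: 98.0
```

```bash
cat > r.py <<'E'
from h import *
o=robot.get_obs();R,t=pose(o);print(t,np.degrees(np.arctan2(R[1,0],R[0,0])),o['ft_force'],o['moment'],o['gripper_width'],o['grasp_force'])
E
python3 r.py
```

```text
[ 0.51073983 -0.237276    0.12207089] -73.16097819663355 [-3.78706355 -5.1423837   6.9822728 ] [-1.63715049  1.58015337  0.30570894] 0.014462617117465123 98.04227828979492
```

Emit:
{"method": "move_arm", "body": {"xyz": [[0,0,0],[0,0,0]], "roll": [0.03,0], "hand": [1,1]}}

```text
clock: 4.62
tcp_pos: [0.5105, -0.2373, 0.122]
ee_rot: [0.0, 0.775, -0.633, 0.001]
ft_force: [-3.6, -5.3, 9.0]
gripper_width: 0.0141
grasp_force: 98.1
```

```bash
python3 r.py
```

```text
[ 0.51053022 -0.23730159  0.12203366] -78.47042860388508 [-3.64739126 -5.27359113  8.97352821] [-1.74904379  1.71083795  0.06240973] 0.014066341801942559 98.05158376693726
```

Run:
```python
from h import *
m=[]
for i in range(4):
    im=robot.get_image("scene");m.append(robot.get_obs()['moment'][2])
s=robot.get_image("side");w=robot.get_image("wrist");print(m)
cv2.imwrite("pics/s3.png",np.hstack([cv2.resize(im[230:380,60:210],(400,400),interpolation=2),cv2.resize(w,(400,400))])[:,:,::-1])
```

```text
[np.float64(0.06294467312753137), np.float64(0.025781702741601013), np.float64(0.05127320978306639), np.float64(-0.011788949114040739)]
```

View pics/s3.png

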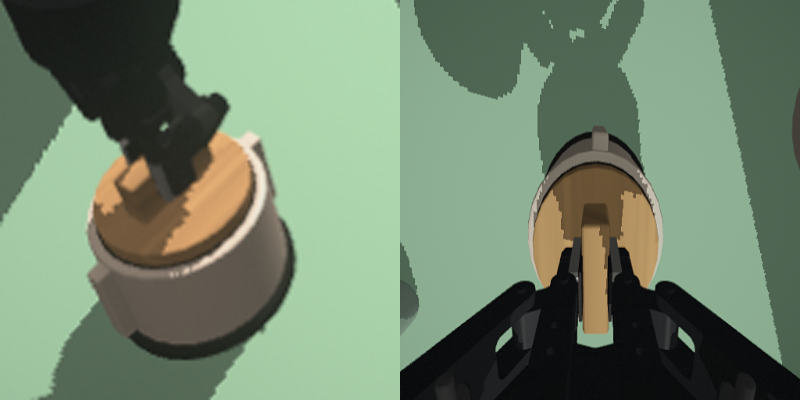

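The bar has stayed square in the pads. Its far end (x≈596) is just short of the rib (x≈600), which matches the roughly 3° still to go.

Emit:
{"method": "move_arm", "body": {"xyz": [[0,0,0],[0,0,0]], "roll": [0.0175,0], "hand": [1,1]}}

```text
clock: 5.18
tcp_pos: [0.5105, -0.2373, 0.122]
ee_rot: [0.001, 0.757, -0.653, 0.001]
ft_force: [-5.5, -4.1, 8.8]
gripper_width: 0.0141
grasp_force: 98.1
```

```bash
python3 r.py
```

```text
[ 0.51046106 -0.23731336  0.12201381] -81.57743290264358 [-5.49743342 -4.12083717  8.78482305] [-1.73447342  1.80323726  0.19514348] 0.014054151557880085 98.0858838558197
```

Emit:
{"method": "move_arm", "body": {"xyz": [[0,0,0],[0,0,0],[0,0,0],[0,0,0],[0,0,0]], "roll": [0,0,0,0,0], "hand": [0.45,0.45,0.45,0.45,0.45]}}

```text
clock: 5.8
tcp_pos: [0.5107, -0.2361, 0.12]
ee_rot: [0.0, 0.757, -0.653, -0.0]
ft_force: [0.6, -0.2, 0.5]
gripper_width: 0.0471
grasp_force: 0.0
```

Emit:
{"method": "move_arm", "body": {"xyz": [[0,0,-0.05],[0,0,-0.1],[0,0,-0.1],[0,0,-0.083],[0,0,0]], "roll": [0,0,0,0,0], "hand": [0.45,0.45,0,0,0]}}

```text
clock: 6.42
tcp_pos: [0.5121, -0.2365, 0.2563]
ee_rot: [-0.001, 0.757, -0.653, 0.002]
ft_force: [-0.6, 0.0, -1.1]
gripper_width: 0.085
grasp_force: 0.0
```

Run:
```python
from h import *
o=robot.get_obs();im=robot.get_image("wrist");R,t=pose(o);print(t,np.degrees(np.arctan2(R[1,0],R[0,0])),o['ft_force'])
np.savez("w4",R=R,t=t)
cv2.imwrite("pics/w4.png",im[:,:,::-1])
c=im[110:235,185:320,::-1];cv2.imwrite("pics/w4c.png",cv2.resize(c,None,fx=4.4,fy=4.4,interpolation=cv2.INTER_CUBIC))
```

```text
[ 0.51209631 -0.23647193  0.2563467 ] -81.5558578362624 [-0.57530284  0.0395145  -1.06746249]
```

View pics/w4c.png

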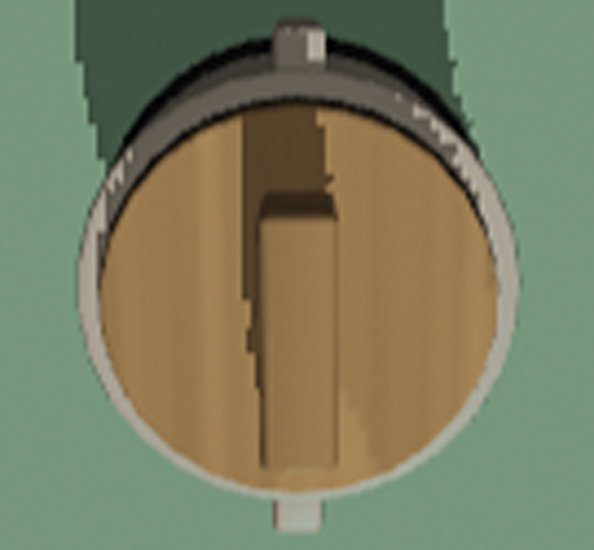

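The bar (centre x≈298) now lies in line with both ribs (x≈300 at the top, 298 at the bottom). The gripper is clear of it.

```bash
python3 -c "
from workcell import robot
print(robot.sign_off())"
```

```text
the job is handed in; nothing more can be done
None
```

The wide canister's lid is screwed down with its bar in line with the two ribs (about the 0.22 rad best point by camera angle), released, and handed in at about 6.5 s; I never went near the tall canister.

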